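# Clear the hob: sort candles, garlic and spice jars to their places

### The arm

A 6-joint arm with a two-finger parallel gripper is mounted at the origin on a cart in front of the work surface, level with it; the furniture and walls round the work are solid. World frame = base frame: x ahead of the robot, y to its left, z up, the work surface at z = 0. Lengths are in m, angles in rad, forces in N, time in s.
With the tool pointing down it reaches from about 0.35 to 0.975 m from the base axis. Payload 4.9 kg.
Tool frame: the origin (TCP) lies at the very end of the fingers, on their centre line; the grasp point (between the pads) lies 19 mm behind it (ctrl.grip_point_offset is the distance from the TCP to the grasp point, in m); z points along the fingers, y is the line along which they close (so a half turn about z gives the same grasp; the last joint's range is limited). The gripper opens to 85 mm and grips with 20 to 120 N. Pads are 22 mm wide; open, the fingers measure 114 mm over their backs; the gripper's body (76 mm by 85 mm) begins 54 mm behind the grasp point. The pads swing forward as they close: fully open they stand 13 mm farther back than shut.
Start: joints at [-1.384, 0.053, 1.613, -0, 1.476, -0.119], TCP at [0.188, -0.596, 0.231] pointing down, gripper open.
Joint ranges: [-3.01, 3.01], [-1.01, 2.22], [0.06, 2.58], [-1.02, 4.17], [0.09, 2.62], [-3.14, 3.14]. Speed limits (rad/s): [2.57, 2.57, 3.14, 3.14, 3.14, 3.14].

### API

Orientations are given as a rotation vector (axis times angle).
In Python, from station import ctrl gives the robot as it stands.
- The arm moves only by the tool send_rows, never from a script. Its argument "rows" is a list of rows, each a list of 3 entries, a list of its own where there are three numbers: the finger opening in cm, from 0 to 8.54, then the shift along the tool's x, y, z in cm, then the turn about the tool's z in degrees. A call has 1 to 10 rows; each row shifts and turns the commanded pose from where the row before left it, along the tool's axes as they then stand; what a row does not reach is not made up. A row lasts 1/8 s, in which the tool goes at most 62.5 mm and 10.7 degrees, less where a joint would pass 70% of its speed; a pose out of reach is approached as far as the arm can. A call with a gripper value outside its range is refused whole. The fingers move at their own pace and stop on an object; "newtons" is the grip in N (left out, the last holds). Time passes only in rows, so rows that do not move let the fingers close. It gives the time, the measured TCP pose, the force, the opening and the grip force at its end, in the units of the state.
- ctrl.get_obs(): the state, without advancing time (a new reading comes with each control period).
- ctrl.get_image(name): name is "scene" or "top"; returns a dict with "frame" (384x512x3 uint8, red, green, blue), "range_z" (384x512 float32, m along the optical axis (not along the pixel's ray), 0 where there is no reading), "fx", "fy", "cx", "cy" (pixels), "cam_to_world" (4x4, takes a point from camera to world coordinates). Camera axes: x right, y down, z forward; pixel columns grow to the right and rows downward; lengths in m; the calibration is good to about 2 mm. A picture is of the moment at which its call begins.
- ctrl.finish_job(): hands the job in; it is judged then, once.
The state is a dict: "t": time; "q": joint angles; "dq": joint speeds; "effort": joint torques, N m; "tool_pos": TCP position; "tool_rot": TCP orientation; "contact_force": force on the tool from outside, world axes, zero at the start; "wrist_torque": the same for the moment, N m; "opening": finger opening in m; "grip_force": force on a finger pad.
Only numpy, scipy, OpenCV 4.12 (cv2) and the standard library are available. Lean on these libraries where they do the work, as an engineer would, in place of code of your own. Each camera call takes 0.05 s, during which the arm holds its last target. There are 200 camera calls.

### The job

The hob is wanted for cooking: clear the five things off it and put each where it belongs. Lay the two tealights flat, one in each bay of the dark wooden tray, stand the two spice jars upright, one in each bay of the blue rack, and put the garlic in the terracotta dish. Let go of everything and leave the food tin and the mug where they stand.

Things in the scene. Friction and masses are not known exactly. Their poses are not given: they have to be found in the camera images.
- red_tealight: tealight candle: a round silver metal cup 38 mm in diameter and 15 mm tall, filled with red wax. Origin: centre of its underside, z up. At the start it stands upright on the hob's glass, whose top is 5.5 mm above the worktop.
- green_tealight: tealight candle: a round silver metal cup 38 mm in diameter and 15 mm tall, filled with green wax. Origin: centre of its underside, z up. At the start it stands upright on the hob's glass, whose top is 5.5 mm above the worktop.
- garlic: pale pinkish-white garlic bulb, about 48 x 50 mm across at its widest and 51 mm tall to the tip of its stalk, widest about 20 mm above its underside, 0.04 kg. Origin: centre of its underside, z up. At the start it stands upright on the hob's glass, whose top is 5.5 mm above the worktop.
- spice_jar_a: clear glass spice jar with a dark blue and white label and a dark brown cap, an upright cylinder 41 mm in diameter and 105 mm tall, about 0.11 kg. Origin: centre of its underside, z up along the jar. At the start it stands upright on the hob's glass, whose top is 5.5 mm above the worktop.
- spice_jar_b: clear glass spice jar with a black and green, no blue, label and a dark brown cap, an upright cylinder 41 mm in diameter and 105 mm tall, about 0.11 kg. Origin: centre of its underside, z up along the jar. At the start it stands upright on the hob's glass, whose top is 5.5 mm above the worktop.
- candle_tray: low dark-wood tray lined with grey felt, 122 mm (x) by 135 mm (y), 18 mm high, standing on the worktop, fixed. One divider makes two equal bays side by side along its y: each 112 mm (x) by 60 mm (y) inside, centres at y = +32.5 and -32.5 mm, x = 0. Walls 5 mm thick, bay floors 4 mm above the origin. Origin: centre of its underside, z up.
- spice_rack: blue metal rack with a thin steel rim and black rubber in its bays, 72 mm (x) by 139 mm (y), 35 mm high, standing on the worktop, fixed. One divider makes two equal bays side by side along its y: each 62 x 62 mm inside, centres at y = +33.5 and -33.5 mm, x = 0. Walls 5 mm thick, bay floors 4 mm above the origin. Origin: centre of its underside, z up.
- garlic_dish: round open terracotta dish, 152 mm across the rim and 34 mm high, standing on the worktop, fixed; walls 5 mm thick and flaring slightly, flat inner floor about 112 mm across, 5 mm above the origin. Origin: centre of its underside, z up.
- food_tin: bystander: food tin with a white, blue and green label, 57 mm in diameter and 72 mm tall, standing on the worktop in front of the hob; stays where it is. Origin: centre of its underside.
- mug: bystander: white mug, 90 mm in diameter (122 mm with its handle) and 96 mm tall, standing on the worktop behind the trays; stays where it is. Origin: centre of its underside.

How it is judged:
By the outcome, as a careful person would: the job done as asked, in the order asked, and still so for the second after the job is handed in, with the robot touching nothing.
It also fails if it takes over 128 s, if anything falls off the work surface, if the arm or the gripper's body presses on something with over 40 N, if the wrist force passes 120 N, or if a joint passes its speed limit or range.

## Working session

There is one attempt and no reset: what is moved stays moved. The work goes in short steps, Python scripts to look and compute and a tool call to move; the robot and the scene stay as the last step left them, time stands still between calls to the robot, and variables do not carry over. Pictures are saved under pics/ and viewed, at most 14 in all, crops included, and the job is handed in when it is done.

Besides the shell and the picture viewer there is one more tool, called after "Request:" by a JSON object that holds its "method" and its "body". send_rows: Moves the arm, as the interface text tells. Its arguments: {"type":"object","properties":{"rows":{"type":"array","items":{"type":"array"}},"newtons":{"type":"number"}},"required":["rows"]}

```bash
mkdir -p pics; ls; cat > h.py <<'E'
import numpy as np,cv2
from station import ctrl
def shot(n,f):
    im=ctrl.get_image(n); cv2.imwrite(f'pics/{f}.png',im['frame'][:,:,::-1])
    np.savez(f'{f}.npz',**im); return im
def pts(im):
    z=im['range_z'];v,u=np.mgrid[:z.shape[0],:z.shape[1]]
    p=np.stack([(u-im['cx'])/im['fx']*z,(v-im['cy'])/im['fy']*z,z,np.ones_like(z)],-1)
    w=(p@np.array(im['cam_to_world']).T)[...,:3]; w[z==0]=np.nan; return w
E
python3 - <<'E'
from h import *
for n in('scene','top'): im=shot(n,n+'0'); print(im['fx'],np.round(im['cam_to_world'],3))
o=ctrl.get_obs(); print(o)
E
```

```text
pics
354.26097309709866 [[-0.814 -0.356  0.459  0.095]
 [-0.581  0.476 -0.66   0.606]
 [ 0.017 -0.804 -0.594  0.643]
 [ 0.     0.     0.     1.   ]]
359.75137195413515 [[ 0.006 -0.998  0.066  0.47 ]
 [-1.    -0.006  0.    -0.056]
 [-0.    -0.066 -0.998  1.051]
 [ 0.     0.     0.     1.   ]]
{'t': 0.1, 'q': array([-1.38395971e+00,  5.33190163e-02,  1.61415333e+00,  1.47461564e-05,
        1.47602356e+00, -1.19039365e-01]), 'dq': array([-0.00034812, -0.00229252, -0.00337995,  0.00054824, -0.00078857,
       -0.000241  ]), 'effort': array([ 1.26475356e-03, -3.94902885e+01, -3.71360707e+01, -4.71829730e-05,
        3.90198897e-03, -9.36808220e-06]), 'tool_pos': array([ 0.18807995, -0.59543343,  0.23017051]), 'tool_rot': array([-3.10304312e+00, -4.78305980e-01,  7.82336424e-05]), 'contact_force': array([-0.69635708, -0.35968669, -1.02592253]), 'wrist_torque': array([ 0.00631062, -0.00218422,  0.00395359]), 'grip_force': 0.0, 'opening': 0.08543105158938008}
```

View pics/top0.png

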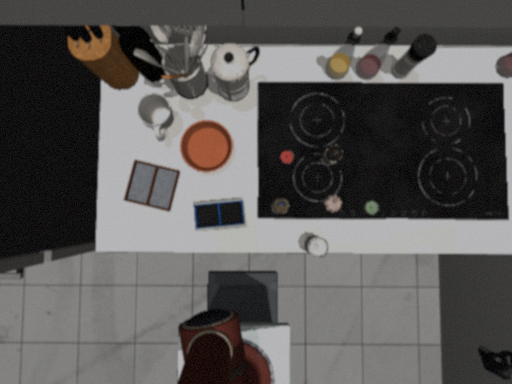

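View pics/scene0.png

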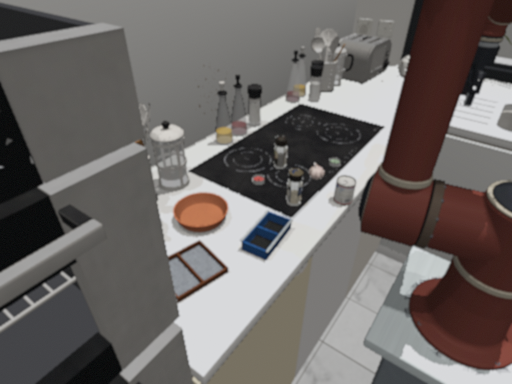

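The top view shows the tray at (152,186), rack (219,214), dish (206,146), red tealight (288,157), green (372,208), garlic (333,204), jars at (281,206) and (333,154), tin (317,245) and mug (155,112). I'll measure them next.

```bash
cat > m.py <<'E'
from h import *
for n in('top0','scene0'):
    im=dict(np.load(n+'.npz')); w=pts(im); f=im['frame'].astype(int)
    x,y,z=w[...,0],w[...,1],w[...,2]
    print(n,'worktop z',np.nanmedian(z[(abs(x-.5)<.2)&(abs(y-.1)<.3)&(abs(z)<.02)]))
    m=((z>.013)&(x>.2)&(x<.75)&(y>-.5)&(y<.45)&(z<.3)).astype(np.uint8)
    k,l,s,c=cv2.connectedComponentsWithStats(m)
    for i in range(1,k):
        if s[i,4]<12: continue
        q=w[l==i]; t=q[q[:,2]>np.percentile(q[:,2],90)-.006]
        print(s[i],'x %.3f %.3f y %.3f %.3f'%(*np.percentile(q[:,0],[2,98]),*np.percentile(q[:,1],[2,98])),'zmax %.3f'%np.percentile(q[:,2],97),'topmid',np.round((t.max(0)+t.min(0))[:2]/2,3),'rgb',np.median(f[l==i],0))
im=dict(np.load('top0.npz'));w=pts(im)
a=im['frame'][80:260,110:400][:,:,::-1]; a=cv2.convertScaleAbs(a,alpha=1.6,beta=10)
cv2.imwrite('pics/z0.png',cv2.resize(a,None,fx=2.7,fy=2.7,interpolation=cv2.INTER_CUBIC))
# rectangles of tray & rack
for nm,(r0,r1,c0,c1) in dict(tray=(150,222,118,188),rack=(190,240,188,252)).items():
    z=w[r0:r1,c0:c1,2]; f=im['frame'][r0:r1,c0:c1]; m=(f.max(2)<150)&(z>-.02)
    k,l,s,c=cv2.connectedComponentsWithStats(m.astype(np.uint8)); i=1+np.argmax(s[1:,4])
    q=w[r0:r1,c0:c1][l==i]; print(nm,cv2.minAreaRect(q[:,:2].astype(np.float32)*1000),np.percentile(q[:,2],[5,50,95]))
E
python3 m.py
```

```text
top0 worktop z 0.0011473590884010232
[   16    81    74   188 10330] x 0.360 0.742 y 0.426 0.429 zmax 0.295 topmid [0.551 0.433] rgb [17. 16. 17.]
[137 109  37  32 408] x 0.674 0.749 y 0.174 0.258 zmax 0.097 topmid [0.718 0.216] rgb [113.  111.5 108.5]
[180 120  53  53 714] x 0.588 0.732 y 0.010 0.153 zmax 0.036 topmid [0.66  0.081] rgb [107.  58.  39.]
[321 145  22  20 306] x 0.610 0.648 y -0.285 -0.249 zmax 0.114 topmid [ 0.631 -0.27 ] rgb [37. 35. 32.]
[280 151  14  13  90] x 0.614 0.650 y -0.169 -0.133 zmax 0.022 topmid [ 0.632 -0.15 ] rgb [140.5  59.   54.5]
[124 160  55  52 404] x 0.480 0.618 y 0.166 0.315 zmax 0.021 topmid [0.548 0.24 ] rgb [85. 69. 65.]
[324 195  18  18 218] x 0.477 0.519 y -0.299 -0.258 zmax 0.052 topmid [ 0.501 -0.281] rgb [134.  117.5 110. ]
[193 199  52  32 468] x 0.424 0.506 y -0.026 0.113 zmax 0.037 topmid [0.465 0.043] rgb [ 95.5 102.  113. ]
[271 199  18  15 210] x 0.470 0.507 y -0.143 -0.106 zmax 0.113 topmid [ 0.489 -0.126] rgb [68.5 62.  53. ]
[365 201  14  14  82] x 0.469 0.503 y -0.412 -0.375 zmax 0.022 topmid [ 0.487 -0.394] rgb [ 93.  107.5  88
[... 890 characters left out ...]
   97. ]
[334 175  22  29 498] x 0.351 0.403 y -0.255 -0.201 zmax 0.072 topmid [ 0.379 -0.23 ] rgb [125. 123. 119.]
[173 192  55  39 791] x 0.588 0.731 y 0.010 0.154 zmax 0.035 topmid [0.662 0.081] rgb [140.  83.  58.]
[240 210  53  47 868] x 0.423 0.505 y -0.025 0.114 zmax 0.036 topmid [0.465 0.044] rgb [38. 65. 96.]
[ 158  240   70  144 1941] x 0.352 0.601 y 0.175 0.449 zmax 0.293 topmid [0.352 0.439] rgb [91. 89. 86.]
tray ((550.2743530273438, 243.60321044921875), (144.13235473632812, 126.43310546875), 76.7210922241211) [0.00089792 0.00504159 0.0183902 ]
rack ((466.586669921875, 45.17965316772461), (86.17206573486328, 148.4608154296875), 5.5081467628479) [0.0005237  0.00520143 0.03477805]
```

View pics/z0.png

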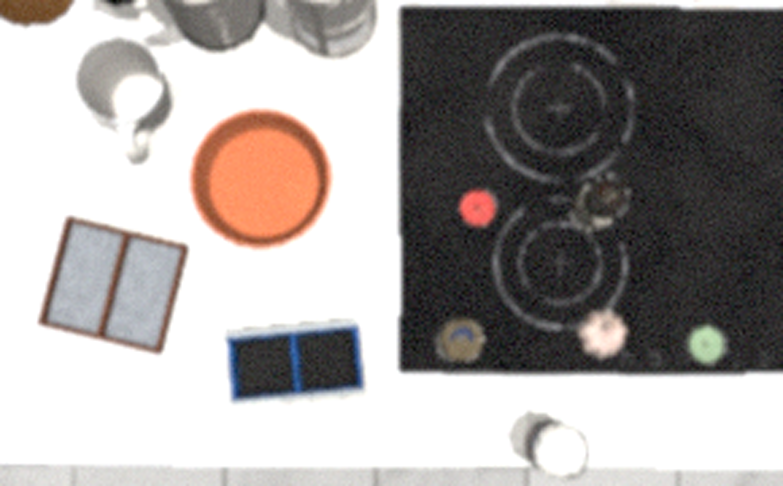

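The measured heights and sizes agree with the given ones. The top view shows yaws of about -13° for the tray and +5.5° for the rack. I'll start by turning the tool so it closes along the tray's x.

Request:
{"method": "send_rows", "body": {"rows": [[8.5, [0, 0, 0], -10], [8.5, [0, 0, 0], -10], [8.5, [0, 0, 0], -10], [8.5, [0, 0, 0], -10], [8.5, [0, 0, 0], -10], [8.5, [0, 0, 0], -9.2]], "newtons": 40}}

```text
t: 0.85
tool_pos: [0.1881, -0.5956, 0.2306]
tool_rot: [-2.457, -1.956, -0.001]
contact_force: [0.1, -0.3, -1.0]
opening: 0.0852
grip_force: 0.0
```

```bash
cat > d.py <<'E'
import sys,numpy as np
from scipy.spatial.transform import Rotation as R
from station import ctrl
o=ctrl.get_obs(); M=R.from_rotvec(o['tool_rot']).as_matrix(); psi=np.degrees(np.arctan2(M[1,0],M[0,0]))
print('t %.2f pos %s psi %.1f tilt %.4f open %.4f grip %.1f F %s'%(o['t'],np.round(o['tool_pos'],4),psi,M[2,2],o['opening'],o['grip_force'],np.round(o['contact_force'],1)))
p=o['tool_pos']
a=[float(v) for v in sys.argv[1:]]
for i in range(0,len(a),3):
    t=np.array(a[i:i+3]); print('->',t,'shift cm',np.round(M.T@(t-p)*100,2)); p=t
E
python3 d.py .632 -.150 .12  .632 -.150 .007 .632 -.150 .15 .5555 .2725 .15 .5555 .2725 .01
```

```text
t 0.85 pos [ 0.1881 -0.5956  0.2306] psi 77.0 tilt -1.0000 open 0.0852 grip 0.0 F [ 0.1 -0.3 -1. ]
-> [ 0.632 -0.15   0.12 ] shift cm [53.37 33.26 11.1 ]
-> [ 0.632 -0.15   0.007] shift cm [-1.00e-02  1.00e-02  1.13e+01]
-> [ 0.632 -0.15   0.15 ] shift cm [ 2.00e-02 -1.00e-02 -1.43e+01]
-> [0.5555 0.2725 0.15  ] shift cm [ 39.46 -16.94   0.05]
-> [0.5555 0.2725 0.01  ] shift cm [-2.0e-02  1.0e-02  1.4e+01]
```

Request:
{"method": "send_rows", "body": {"rows": [[6.5, [4, 2.5, 0], 0], [6.5, [5, 3.1, 0], 0], [6.5, [5, 3.1, 0], 0], [6.5, [5, 3.1, 0], 0], [6.5, [5, 3.1, 0], 0], [6.5, [5, 3.1, 0], 0], [6.5, [5, 3.1, 0], 0], [6.5, [5, 3.1, 0], 0], [6.5, [5, 3.1, 0], 0], [6.5, [5, 3.1, 0], 0]]}}

```text
t: 2.1
tool_pos: [0.5975, -0.1872, 0.2308]
tool_rot: [-2.463, -1.949, 0.001]
contact_force: [1.0, -0.0, 0.1]
opening: 0.065
grip_force: 0.0
```

Request:
{"method": "send_rows", "body": {"rows": [[6.5, [3.4, 2.1, 0], 0], [6.5, [1, 0.7, 3], 0], [6.5, [0, 0, 4], 0], [6.5, [0, 0, 4], 0], [6.5, [0, 0, 0], 0], [6.5, [0, 0, 0], 0]]}}

```text
t: 2.85
tool_pos: [0.6346, -0.1528, 0.1227]
tool_rot: [2.462, 1.949, 0.001]
contact_force: [0.5, -0.2, 0.0]
opening: 0.0654
grip_force: 0.0
```

```bash
python3 d.py .632 -.150 .05 .632 -.150 .007
```

```text
t 2.85 pos [ 0.6346 -0.1528  0.1227] psi 76.7 tilt -1.0000 open 0.0654 grip 0.0 F [ 0.5 -0.2  0. ]
-> [ 0.632 -0.15   0.05 ] shift cm [ 0.22 -0.33  7.27]
-> [ 0.632 -0.15   0.007] shift cm [ 0.   -0.01  4.3 ]
```

Request:
{"method": "send_rows", "body": {"rows": [[6.5, [0.2, -0.3, 4], 0], [6.5, [0, 0, 4], 0], [6.5, [0, 0, 2.5], 0], [6.5, [0, 0, 1], 0], [6.5, [0, 0, 0], 0], [3, [0, 0, 0], 0], [3, [0, 0, 0], 0], [3, [0, 0, 0], 0], [3, [0, 0, 0], 0], [3, [0, 0, 0], 0]]}}

```text
t: 4.1
tool_pos: [0.6332, -0.1505, 0.0088]
tool_rot: [2.461, 1.948, 0.003]
contact_force: [0.1, 0.8, 6.9]
opening: 0.0355
grip_force: 40.3
```

```bash
python3 d.py .632 -.150 .15 .5555 .2725 .15 .5555 .2725 .008
```

```text
t 4.10 pos [ 0.6332 -0.1505  0.0088] psi 76.7 tilt -1.0000 open 0.0355 grip 40.3 F [0.1 0.8 6.9]
-> [ 0.632 -0.15   0.15 ] shift cm [ 1.000e-02 -7.000e-02 -1.412e+01]
-> [0.5555 0.2725 0.15  ] shift cm [ 39.36 -17.15  -0.08]
-> [0.5555 0.2725 0.008 ] shift cm [ 1.00e-02 -5.00e-02  1.42e+01]
```

Request:
{"method": "send_rows", "body": {"rows": [[3, [0, 0, -2], 0], [3, [0, 0, -4], 0], [3, [0, 0, -4], 0], [3, [0, 0, -4], 0], [3, [2, -0.9, 0], 0], [3, [4.5, -2, 0], 0], [3, [4.5, -2, 0], 0], [3, [4.5, -2, 0], 0], [3, [4.5, -2, 0], 0], [3, [4.5, -2, 0], 0]]}}

```text
t: 5.35
tool_pos: [0.58, 0.1157, 0.1456]
tool_rot: [-2.462, -1.949, 0.002]
contact_force: [0.2, -0.6, -0.2]
opening: 0.0357
grip_force: 40.1
```

Request:
{"method": "send_rows", "body": {"rows": [[3, [4.5, -2, 0], 0], [3, [4.5, -2, 0], 0], [3, [4, -1.6, 0], 0], [3, [1.9, -0.6, 0], 0], [3, [0, 0, 0], 0], [3, [0, 0, 3], 0], [3, [0, 0, 3], 0], [3, [0, 0, 0], 0], [3, [0, 0, 0], 0]]}}

```text
t: 6.48
tool_pos: [0.5564, 0.2721, 0.0873]
tool_rot: [2.464, 1.948, 0.002]
contact_force: [0.4, -0.2, 0.2]
opening: 0.0356
grip_force: 40.1
```

```bash
python3 d.py .5555 .2725 .04  .5555 .2725 .008; python3 - <<'E'
from h import *
f=shot('scene','s1')['frame'][160:340,100:340][:,:,::-1]
cv2.imwrite('pics/s1c.png',cv2.resize(cv2.convertScaleAbs(f,alpha=1.4),None,fx=3,fy=3,interpolation=cv2.INTER_CUBIC))
E
```

```text
t 6.47 pos [0.5564 0.2721 0.0873] psi 76.7 tilt -1.0000 open 0.0356 grip 40.1 F [ 0.4 -0.2  0.2]
-> [0.5555 0.2725 0.04  ] shift cm [ 0.02 -0.1   4.73]
-> [0.5555 0.2725 0.008 ] shift cm [-0.  -0.   3.2]
```

View pics/s1c.png

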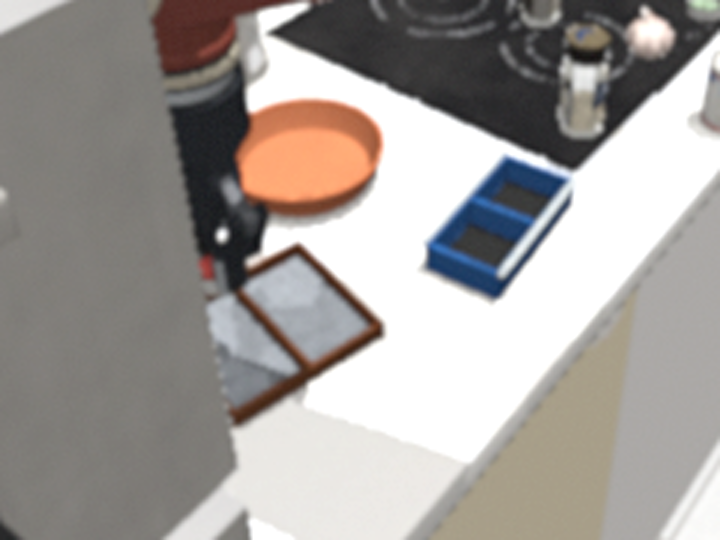

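The red tealight is held at crop (205,270), above the far bay. I'll lower it now.

Request:
{"method": "send_rows", "body": {"rows": [[3, [0, -0.1, 3], 0], [3, [0, 0, 2.5], 0], [3, [0, 0, 1.5], 0], [3, [0, 0, 0.8], 0], [3, [0, 0, 0.1], 0], [3, [0, 0, 0], 0], [6, [0, 0, 0], 0], [6, [0, 0, 0], 0], [6, [0, 0, 0], 0]]}}

```text
t: 7.65
tool_pos: [0.5547, 0.2731, 0.0076]
tool_rot: [2.463, 1.95, 0.001]
contact_force: [0.1, 0.2, -0.3]
opening: 0.0598
grip_force: 0.0
```

```bash
python3 d.py .5555 .2725 .16 .487 -.393 .16  .487 -.393 .008
```

```text
t 7.65 pos [0.5547 0.2731 0.0076] psi 76.7 tilt -1.0000 open 0.0598 grip 0.0 F [ 0.1  0.2 -0.3]
-> [0.5555 0.2725 0.16  ] shift cm [ -0.04   0.09 -15.24]
-> [ 0.487 -0.393  0.16 ] shift cm [-6.634e+01  8.620e+00 -1.000e-02]
-> [ 0.487 -0.393  0.008] shift cm [-0.00e+00 -1.00e-02  1.52e+01]
```

Request:
{"method": "send_rows", "body": {"rows": [[6.5, [0, 0, -1.5], 0], [6.5, [0, 0, -4], 0], [6.5, [0, 0, -5], 0], [6.5, [0, 0, -5], 0], [6.5, [-3, 0.4, 0], 0], [6.5, [-5, 0.65, 0], 0], [6.5, [-5, 0.65, 0], 0], [6.5, [-5, 0.65, 0], 0], [6.5, [-5, 0.65, 0], 0], [6.5, [-5, 0.65, 0], 0]]}}

```text
t: 8.9
tool_pos: [0.5257, -0.0094, 0.1637]
tool_rot: [2.462, 1.949, 0.002]
contact_force: [-0.6, -0.4, -1.6]
opening: 0.0646
grip_force: 0.0
```

Request:
{"method": "send_rows", "body": {"rows": [[6.5, [-5, 0.65, 0], 0], [6.5, [-5, 0.65, 0], 0], [6.5, [-5, 0.65, 0], 0], [6.5, [-5, 0.65, 0], 0], [6.5, [-5, 0.65, 0], 0], [6.5, [-5, 0.65, 0], 0], [6.5, [-5, 0.65, 0], 0], [6.5, [-3, 0.4, 4], 0], [6.5, [0, 0, 4], 0], [6.5, [0, 0, 0], 0]]}}

```text
t: 10.15
tool_pos: [0.4845, -0.3873, 0.0791]
tool_rot: [-2.458, -1.944, 0.001]
contact_force: [-1.0, -0.9, -0.3]
opening: 0.0656
grip_force: 0.0
```

```bash
python3 d.py .487 -.393 .06 .487 -.393 .008; python3 - <<'E'
from h import *
f=shot('top','t1')['frame'][80:260,110:400][:,:,::-1]
cv2.imwrite('pics/t1c.png',cv2.resize(cv2.convertScaleAbs(f,alpha=1.6,beta=10),None,fx=2.7,fy=2.7,interpolation=cv2.INTER_CUBIC))
E
```

```text
t 10.15 pos [ 0.4845 -0.3873  0.0791] psi 76.7 tilt -1.0000 open 0.0656 grip 0.0 F [-1.  -0.9 -0.3]
-> [ 0.487 -0.393  0.06 ] shift cm [-0.5   0.39  1.9 ]
-> [ 0.487 -0.393  0.008] shift cm [-0.02  0.03  5.2 ]
```

View pics/t1c.png

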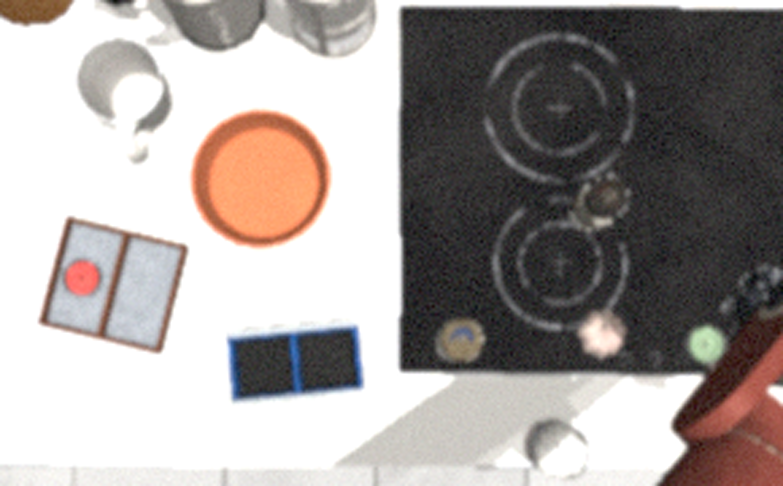

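The red tealight lies flat in the left bay at crop (82,278), and the green is unmoved at (706,343). Next I'll grasp the green.

Request:
{"method": "send_rows", "body": {"rows": [[6.5, [-0.5, 0.3, 3], 0], [6.5, [0, 0, 3], 0], [6.5, [0, 0, 1.1], 0], [6.5, [0, 0, 0], 0], [3, [0, 0, 0], 0], [3, [0, 0, 0], 0], [3, [0, 0, 0], 0], [3, [0, 0, 0], 0], [3, [0, 0, 0], 0]]}}

```text
t: 11.32
tool_pos: [0.4896, -0.3957, 0.0137]
tool_rot: [2.461, 1.948, 0.001]
contact_force: [-0.3, 0.9, 5.9]
opening: 0.0353
grip_force: 39.8
```

```bash
python3 d.py .487 -.393 .17 .5405 .2095 .17 .5405 .2095 .008
```

```text
t 11.32 pos [ 0.4896 -0.3957  0.0137] psi 76.7 tilt -1.0000 open 0.0353 grip 39.8 F [-0.3  0.9  5.9]
-> [ 0.487 -0.393  0.17 ] shift cm [  0.17  -0.27 -15.63]
-> [0.5405 0.2095 0.17  ] shift cm [59.87 -8.64 -0.12]
-> [0.5405 0.2095 0.008 ] shift cm [ 0.03 -0.05 16.2 ]
```

Request:
{"method": "send_rows", "body": {"rows": [[3, [0, 0, -2], 0], [3, [0, 0, -4], 0], [3, [0, 0, -5], 0], [3, [0, 0, -4.6], 0], [3, [3, -0.5, 0], 0], [3, [5, -0.75, 0], 0], [3, [5, -0.75, 0], 0], [3, [5, -0.75, 0], 0], [3, [5, -0.75, 0], 0], [3, [5, -0.75, 0], 0]]}}

```text
t: 12.58
tool_pos: [0.5114, -0.1108, 0.1687]
tool_rot: [2.463, 1.948, 0.001]
contact_force: [0.8, -0.0, 0.8]
opening: 0.0351
grip_force: 40.0
```

Request:
{"method": "send_rows", "body": {"rows": [[3, [5, -0.75, 0], 0], [3, [5, -0.75, 0], 0], [3, [5, -0.75, 0], 0], [3, [5, -0.75, 0], 0], [3, [5, -0.75, 0], 0], [3, [4, -0.4, 0], 0], [3, [3, -0.3, 0], 0], [3, [0, 0, 4], 0], [3, [0, 0, 4], 0], [3, [0, 0, 0], 0]]}}

```text
t: 13.82
tool_pos: [0.5388, 0.2088, 0.0844]
tool_rot: [-2.461, -1.948, 0.01]
contact_force: [-0.1, -0.4, -0.1]
opening: 0.0353
grip_force: 40.0
```

Request:
{"method": "send_rows", "body": {"rows": [[3, [0, 0, 0], 0]]}}

```text
t: 13.95
tool_pos: [0.5427, 0.2095, 0.0895]
tool_rot: [2.463, 1.949, 0.004]
contact_force: [-0.4, 0.1, 0.6]
opening: 0.0355
grip_force: 40.0
```

```bash
python3 d.py .5405 .2095 .05 .5405 .2095 .0125
```

```text
t 13.95 pos [0.5427 0.2095 0.0895] psi 76.7 tilt -1.0000 open 0.0355 grip 40.0 F [-0.4  0.1  0.6]
-> [0.5405 0.2095 0.05  ] shift cm [-0.06 -0.22  3.95]
-> [0.5405 0.2095 0.0125] shift cm [-0.   -0.01  3.75]
```

Request:
{"method": "send_rows", "body": {"rows": [[3, [0, -0.2, 3], 0], [3, [0, 0, 2.5], 0], [3, [0, 0, 1.4], 0], [3, [0, 0, 0.4], 0], [3, [0, 0, 0], 0], [3, [0, 0, 0], 0]]}}

```text
t: 14.7
tool_pos: [0.5406, 0.2101, 0.0156]
tool_rot: [2.463, 1.949, 0.003]
contact_force: [-0.6, 0.3, 0.1]
opening: 0.0352
grip_force: 40.0
```

Request:
{"method": "send_rows", "body": {"rows": [[3, [0, 0, 0.3], 0], [3, [0, 0, 0], 0], [3, [0, 0, 0], 0]]}}

```text
t: 15.08
tool_pos: [0.5405, 0.21, 0.0122]
tool_rot: [2.463, 1.949, 0.003]
contact_force: [0.0, -0.0, 4.4]
opening: 0.0357
grip_force: 40.5
```

Request:
{"method": "send_rows", "body": {"rows": [[6, [0, 0, 0], 0], [6, [0, 0, 0], 0], [6, [0, 0, 0], 0], [6.5, [0, 0, -2], 0], [7, [0, 0, -5], 0], [8, [0, 0, -5], 0], [8, [0, 0, -5], 0], [8, [0, 0, -2], -9.4], [8, [0, 0, 0], -9.4], [8, [0, 0, 0], 0]]}}

```text
t: 16.32
tool_pos: [0.5399, 0.2099, 0.2031]
tool_rot: [2.113, 2.323, 0.003]
contact_force: [-0.3, -0.6, -0.8]
opening: 0.0801
grip_force: 0.0
```

```bash
python3 d.py .489 -.125 .19 .489 -.125 .06
```

```text
t 16.32 pos [0.5399 0.2099 0.2031] psi 95.4 tilt -1.0000 open 0.0801 grip 0.0 F [-0.3 -0.6 -0.8]
-> [ 0.489 -0.125  0.19 ] shift cm [-32.86  -8.23   1.28]
-> [ 0.489 -0.125  0.06 ] shift cm [-0.   -0.03 13.  ]
```

Request:
{"method": "send_rows", "body": {"rows": [[8, [-3, -0.8, 0], 0], [8, [-5, -1.25, 0], 0], [8, [-5, -1.25, 0], 0], [8, [-5, -1.25, 0], 0], [8, [-5, -1.25, 0], 0], [8, [-5, -1.25, 0], 0], [8, [-3.5, -0.85, 0], 0], [8, [-1.4, -0.3, 0], 0], [8, [0, 0, 0], 0], [8, [0, 0, 0], 0]]}}

```text
t: 17.58
tool_pos: [0.4898, -0.1245, 0.2012]
tool_rot: [-2.111, -2.326, -0.001]
contact_force: [-0.2, -0.5, 1.0]
opening: 0.0799
grip_force: 0.0
```

```bash
python3 d.py .489 -.125 .06;  python3 - <<'E'
from h import *
f=shot('top','t2')['frame'][80:260,110:400][:,:,::-1]
cv2.imwrite('pics/t2c.png',cv2.resize(cv2.convertScaleAbs(f,alpha=1.6,beta=10),None,fx=2.7,fy=2.7,interpolation=cv2.INTER_CUBIC))
E
```

```text
t 17.57 pos [ 0.4898 -0.1245  0.2012] psi 95.6 tilt -1.0000 open 0.0799 grip 0.0 F [-0.2 -0.5  1. ]
-> [ 0.489 -0.125  0.06 ] shift cm [-0.05 -0.08 14.12]
```

View pics/t2c.png

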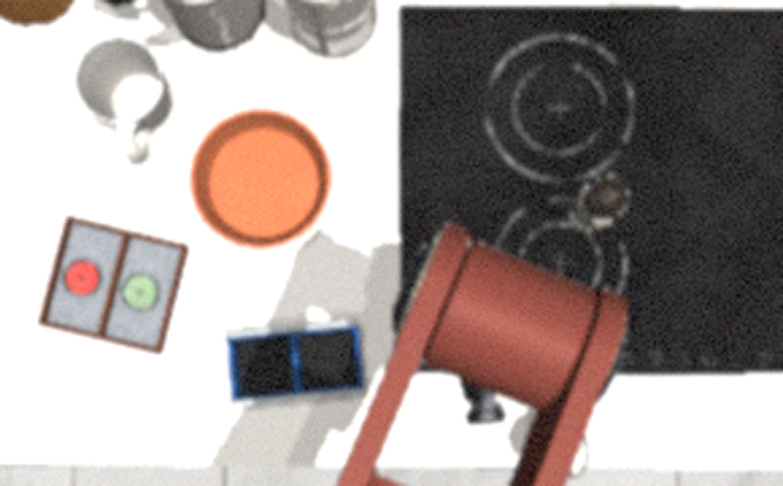

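Both tealights are flat in their bays, at (82,278) and (141,291). I'll go down on the first jar.

Request:
{"method": "send_rows", "body": {"rows": [[8, [0, -0.1, 4], 0], [8, [0, 0, 4], 0], [8, [0, 0, 4], 0], [8, [0, 0, 2], 0], [8, [0, 0, 0], 0], [3.5, [0, 0, 0], 0], [3.5, [0, 0, 0], 0], [3.5, [0, 0, 0], 0], [3.5, [0, 0, 0], 0], [3.5, [0, 0, 0], 0]]}}

```text
t: 18.88
tool_pos: [0.4898, -0.126, 0.063]
tool_rot: [2.11, 2.324, 0.002]
contact_force: [-0.3, 0.7, 6.5]
opening: 0.0404
grip_force: 40.4
```

```bash
python3 d.py .489 -.125 .15 .468 .0105 .15 .468 .0105 .058
```

```text
t 18.88 pos [ 0.4898 -0.126   0.063 ] psi 95.5 tilt -1.0000 open 0.0404 grip 40.4 F [-0.3  0.7  6.5]
-> [ 0.489 -0.125  0.15 ] shift cm [ 0.1  -0.05 -8.7 ]
-> [0.468  0.0105 0.15  ] shift cm [13.69 -0.79 -0.02]
-> [0.468  0.0105 0.058 ] shift cm [ 0.01 -0.02  9.2 ]
```

Request:
{"method": "send_rows", "body": {"rows": [[3.5, [0, 0, -1.5], 0], [3.5, [0, 0, -3.5], 0], [3.5, [0, 0, -3.5], 0], [3.5, [2.5, -0.1, -0.5], 0], [3.5, [4, -0.2, 0], 0], [3.5, [4, -0.2, 0], 0], [3.5, [4, -0.2, 0], 0], [3.5, [3.5, -0.1, 0], 0], [3.5, [2, 0, 0], 0], [3.5, [0.5, 0, 0], 0]]}}

```text
t: 20.12
tool_pos: [0.4607, 0.0785, 0.1517]
tool_rot: [2.11, 2.328, 0.0]
contact_force: [-0.3, -0.3, -1.6]
opening: 0.0398
grip_force: 40.5
```

Request:
{"method": "send_rows", "body": {"rows": [[3.5, [0, 0, 0], 0], [3.5, [0, 0, 0], 0]]}}

```text
t: 20.38
tool_pos: [0.4611, 0.0769, 0.1514]
tool_rot: [2.113, 2.325, -0.0]
contact_force: [-0.6, -1.4, -0.9]
opening: 0.0399
grip_force: 40.5
```

```bash
python3 d.py .462 .0775 .0615
```

```text
t 20.38 pos [0.4611 0.0769 0.1514] psi 95.5 tilt -1.0000 open 0.0399 grip 40.5 F [-0.6 -1.4 -0.9]
-> [0.462  0.0775 0.0615] shift cm [0.05 0.09 8.99]
```

Request:
{"method": "send_rows", "body": {"rows": [[3.5, [0, 0.1, 3], 0], [3.5, [0, 0, 2.5], 0], [3.5, [0, 0, 1.8], 0], [3.5, [0, 0, 1.2], 0], [3.5, [0, 0, 0.4], 0], [3.5, [0, 0, 0], 0], [3.5, [0, 0, 0], 0]]}}

```text
t: 21.25
tool_pos: [0.4627, 0.0778, 0.0632]
tool_rot: [2.111, 2.325, 0.002]
contact_force: [0.2, 0.1, -1.5]
opening: 0.0403
grip_force: 40.6
```

Request:
{"method": "send_rows", "body": {"rows": [[3.5, [0, 0, 0.2], 0], [3.5, [0, 0, 0], 0], [3.5, [0, 0, 0], 0]]}}

```text
t: 21.62
tool_pos: [0.4628, 0.0778, 0.0615]
tool_rot: [2.111, 2.325, 0.002]
contact_force: [-2.0, 0.4, 6.1]
opening: 0.0403
grip_force: 40.7
```

Request:
{"method": "send_rows", "body": {"rows": [[5, [0, 0, 0], 0], [8, [0, 0, 0], 0], [8, [0, 0, 0], 0], [8, [0, 0, 0], 0], [8, [0, 0, -2], 0], [8, [0, 0, -4], 0], [8, [0, 0, -4], 0], [8, [0, 0, -4], 0], [8, [0, 0, 0], 0]]}}

```text
t: 22.75
tool_pos: [0.4643, 0.0778, 0.2047]
tool_rot: [2.108, 2.321, 0.009]
contact_force: [-0.8, -0.5, -1.0]
opening: 0.0798
grip_force: 0.0
```

```bash
python3 d.py .631 -.2685 .2 .631 -.2685 .062 ;  python3 - <<'E'
from h import *
f=shot('scene','s2')['frame'][120:300,150:390][:,:,::-1]
cv2.imwrite('pics/s2c.png',cv2.resize(cv2.convertScaleAbs(f,alpha=1.4),None,fx=3,fy=3,interpolation=cv2.INTER_CUBIC))
E
```

```text
t 22.75 pos [0.4643 0.0778 0.2047] psi 95.5 tilt -1.0000 open 0.0798 grip 0.0 F [-0.8 -0.5 -1. ]
-> [ 0.631  -0.2685  0.2   ] shift cm [-36.07  13.25   0.6 ]
-> [ 0.631  -0.2685  0.062 ] shift cm [ 1.00e-02 -1.10e-01  1.38e+01]
```

View pics/s2c.png

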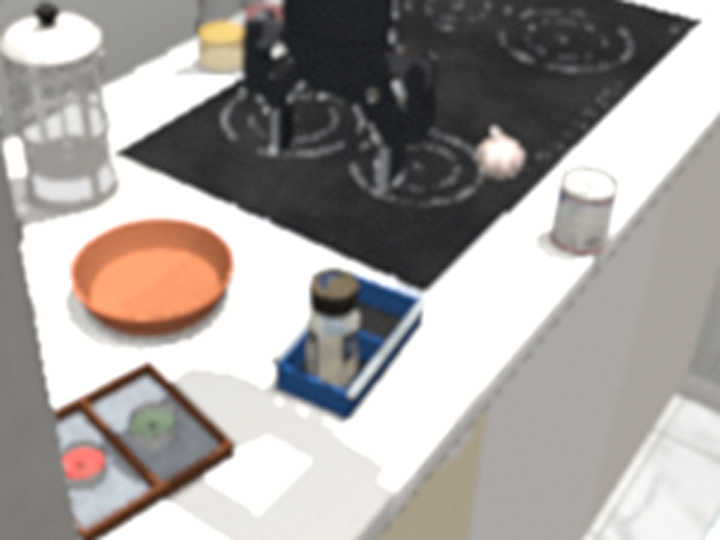

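The first jar stands upright in the near-left bay at crop (333,330). Now the second jar.

Request:
{"method": "send_rows", "body": {"rows": [[8, [-3, 1.1, 0], 0], [8, [-5, 1.85, 0], 0], [8, [-5, 1.85, 0], 0], [8, [-5, 1.85, 0], 0], [8, [-5, 1.85, 0], 0], [8, [-5, 1.85, 0], 0], [8, [-4.5, 1.65, 0], 0], [8, [-2.6, 0.9, 0], 0], [8, [-1, 0.3, 0], 0], [8, [0, 0, 0], 0]]}}

```text
t: 24.05
tool_pos: [0.6275, -0.2685, 0.1986]
tool_rot: [-2.11, -2.323, 0.001]
contact_force: [0.6, -0.1, -0.9]
opening: 0.0799
grip_force: 0.0
```

Request:
{"method": "send_rows", "body": {"rows": [[8, [0, 0, 0], 0], [8, [0, 0, 0], 0]]}}

```text
t: 24.3
tool_pos: [0.628, -0.2678, 0.2004]
tool_rot: [-2.111, -2.327, -0.0]
contact_force: [0.8, 0.4, -0.1]
opening: 0.08
grip_force: 0.0
```

```bash
python3 d.py .631 -.2685 .062
```

```text
t 24.30 pos [ 0.628  -0.2678  0.2004] psi 95.6 tilt -1.0000 open 0.0800 grip 0.0 F [ 0.8  0.4 -0.1]
-> [ 0.631  -0.2685  0.062 ] shift cm [-0.1   0.3  13.84]
```

Request:
{"method": "send_rows", "body": {"rows": [[8, [-0.1, 0.3, 4], 0], [8, [0, 0, 4], 0], [8, [0, 0, 4], 0], [8, [0, 0, 1.8], 0], [8, [0, 0, 0], 0], [3.5, [0, 0, 0], 0], [3.5, [0, 0, 0], 0], [3.5, [0, 0, 0], 0], [3.5, [0, 0, 0], 0], [3.5, [0, 0, 0], 0]]}}

```text
t: 25.55
tool_pos: [0.6323, -0.2704, 0.0647]
tool_rot: [2.11, 2.324, 0.001]
contact_force: [-0.8, -0.4, 6.6]
opening: 0.0404
grip_force: 39.8
```

```bash
python3 d.py .631 -.2685 .155 .468 .0105 .155 .468 .0105 .0635
```

```text
t 25.55 pos [ 0.6323 -0.2704  0.0647] psi 95.5 tilt -1.0000 open 0.0404 grip 39.8 F [-0.8 -0.4  6.6]
-> [ 0.631  -0.2685  0.155 ] shift cm [ 0.18 -0.09 -9.03]
-> [0.468  0.0105 0.155 ] shift cm [ 29.34 -13.54  -0.09]
-> [0.468  0.0105 0.0635] shift cm [ 0.02 -0.02  9.15]
```

Request:
{"method": "send_rows", "body": {"rows": [[3.5, [0, 0, -1.5], 0], [3.5, [0, 0, -3.5], 0], [3.5, [0, 0, -3.5], 0], [3.5, [2, -1, -0.5], 0], [3.5, [4, -1.9, 0], 0], [3.5, [4.5, -2.1, 0], 0], [3.5, [4.5, -2.1, 0], 0], [3.5, [4.5, -2.1, 0], 0], [3.5, [4.5, -2.1, 0], 0], [3.5, [3.5, -1.6, 0], 0]]}}

```text
t: 26.8
tool_pos: [0.4752, -0.0067, 0.1527]
tool_rot: [2.111, 2.326, 0.001]
contact_force: [0.2, -0.2, -0.6]
opening: 0.0399
grip_force: 40.5
```

Request:
{"method": "send_rows", "body": {"rows": [[3.5, [1.5, -0.6, 0], 0], [3.5, [0.4, -0.1, 0], 0], [3.5, [0, 0, 0], 0], [3.5, [0, 0, 0], 0], [3.5, [0, 0, 0], 0]]}}

```text
t: 27.42
tool_pos: [0.4679, 0.0093, 0.1523]
tool_rot: [-2.113, -2.325, 0.0]
contact_force: [0.1, -0.2, -2.1]
opening: 0.0399
grip_force: 40.5
```

```bash
python3 d.py .468 .0105 .0635
```

```text
t 27.43 pos [0.4679 0.0093 0.1523] psi 95.5 tilt -1.0000 open 0.0399 grip 40.5 F [ 0.1 -0.2 -2.1]
-> [0.468  0.0105 0.0635] shift cm [0.12 0.03 8.88]
```

Request:
{"method": "send_rows", "body": {"rows": [[3.5, [0.1, 0, 3], 0], [3.5, [0, 0, 2.5], 0], [3.5, [0, 0, 1.8], 0], [3.5, [0, 0, 1.2], 0], [3.5, [0, 0, 0.3], 0], [3.5, [0, 0, 0], 0], [3.5, [0, 0, 0.2], 0], [3.5, [0, 0, 0], 0]]}}

```text
t: 28.42
tool_pos: [0.4683, 0.0109, 0.0633]
tool_rot: [2.111, 2.325, 0.002]
contact_force: [-0.5, -0.0, 0.3]
opening: 0.0399
grip_force: 40.2
```

Request:
{"method": "send_rows", "body": {"rows": [[3.5, [0, 0, 0.1], 0], [3.5, [0, 0, 0], 0], [3.5, [0, 0, 0], 0]]}}

```text
t: 28.8
tool_pos: [0.4684, 0.0108, 0.0632]
tool_rot: [2.111, 2.325, 0.001]
contact_force: [-2.1, 0.0, 7.1]
opening: 0.0399
grip_force: 41.1
```

Request:
{"method": "send_rows", "body": {"rows": [[5, [0, 0, 0], 0], [8, [0, 0, 0], 0], [8, [0, 0, 0], 0], [8, [0, 0, 0], 0], [8, [0, 0, -2], 0], [8, [0, 0, -4], 0], [8, [0, 0, -4], 0], [8, [0, 0, -4], 0], [8, [0, 0, 0], 0], [8, [0, 0, 0], 0]]}}

```text
t: 30.05
tool_pos: [0.467, 0.011, 0.2005]
tool_rot: [-2.111, -2.325, 0.001]
contact_force: [0.2, -0.3, -1.5]
opening: 0.0801
grip_force: 0.0
```

```bash
python3 d.py .499 -.279 .1 .499 -.279 .009
```

```text
t 30.05 pos [0.467  0.011  0.2005] psi 95.5 tilt -1.0000 open 0.0801 grip 0.0 F [ 0.2 -0.3 -1.5]
-> [ 0.499 -0.279  0.1  ] shift cm [-29.18   0.4   10.04]
-> [ 0.499 -0.279  0.009] shift cm [-0.    0.01  9.1 ]
```

Request:
{"method": "send_rows", "body": {"rows": [[8, [-3, 0.1, 0], 0], [8, [-5, 0.1, 0], 0], [8, [-5, 0.1, 0], 0], [8, [-5, 0.1, 0], 0], [8, [-5, 0, 1], 0], [8, [-4, 0, 3], 0], [8, [-2.2, 0, 3], 0], [8, [0, 0, 3], 0], [8, [0, 0, 0], 0], [8, [0, 0, 0], 0]]}}

```text
t: 31.3
tool_pos: [0.4994, -0.279, 0.1012]
tool_rot: [-2.111, -2.326, 0.0]
contact_force: [0.5, -0.2, 0.4]
opening: 0.0801
grip_force: 0.0
```

```bash
python3 d.py .499 -.279 .009; python3 - <<'E'
from h import *
f=shot('scene','s3')['frame'][120:300,150:390][:,:,::-1]
cv2.imwrite('pics/s3c.png',cv2.resize(cv2.convertScaleAbs(f,alpha=1.4),None,fx=3,fy=3,interpolation=cv2.INTER_CUBIC))
E
```

```text
t 31.30 pos [ 0.4994 -0.279   0.1012] psi 95.5 tilt -1.0000 open 0.0801 grip 0.0 F [ 0.5 -0.2  0.4]
-> [ 0.499 -0.279  0.009] shift cm [ 0.   -0.04  9.22]
```

View pics/s3c.png

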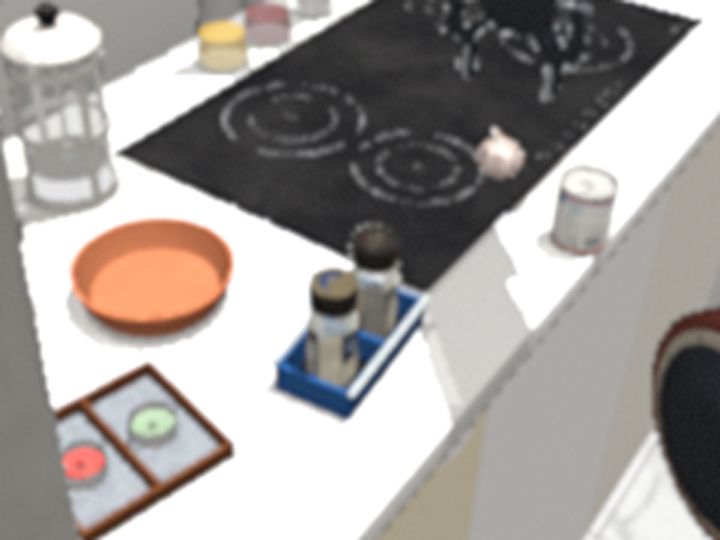

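Both jars stand upright in the rack at crop (333,330) and (376,280). The fingers are centred over the garlic at (500,155).

Request:
{"method": "send_rows", "body": {"rows": [[8, [0, 0, 3], 0], [8, [0, 0, 3], 0], [8, [0, 0, 2], 0], [8, [0, 0, 1], 0], [8, [0, 0, 0], 0], [8, [0, 0, 0], 0], [4, [0, 0, 0], 0], [4, [0, 0, 0], 0], [4, [0, 0, 0], 0], [4, [0, 0, 0], 0]], "newtons": 25}}

```text
t: 32.6
tool_pos: [0.5002, -0.2798, 0.0123]
tool_rot: [2.111, 2.325, 0.0]
contact_force: [-0.6, 0.6, 6.3]
opening: 0.0454
grip_force: 26.0
```

```bash
python3 d.py .499 -.279 .13 .66 .081 .13
```

```text
t 32.60 pos [ 0.5002 -0.2798  0.0123] psi 95.5 tilt -1.0000 open 0.0454 grip 26.0 F [-0.6  0.6  6.3]
-> [ 0.499 -0.279  0.13 ] shift cm [  0.08  -0.1  -11.77]
-> [0.66  0.081 0.13 ] shift cm [ 3.428e+01  1.949e+01 -1.000e-02]
```

Request:
{"method": "send_rows", "body": {"rows": [[4, [0, 0, -1.5], 0], [4, [0, 0, -3], 0], [4, [0, 0, -4], 0], [4, [0, 0, -3], 0], [4, [2, 1.1, 0], 0], [4, [3.5, 2, 0], 0], [4, [3.5, 2, 0], 0], [4, [3.5, 2, 0], 0], [4, [3.5, 2, 0], 0], [4, [3.5, 2, 0], 0]]}}

```text
t: 33.85
tool_pos: [0.5914, -0.0733, 0.1266]
tool_rot: [-2.112, -2.326, 0.0]
contact_force: [0.0, 0.4, 0.4]
opening: 0.0449
grip_force: 25.9
```

Request:
{"method": "send_rows", "body": {"rows": [[4, [3.5, 2, 0], 0], [4, [3.5, 2, 0], 0], [4, [3.5, 2, 0], 0], [4, [3, 1.7, 0], 0], [4, [1.3, 0.6, 0], 0], [4, [0, 0, 0], 0], [4, [0, 0, 0], 0], [4, [0, 0, 0], 0]]}}

```text
t: 34.85
tool_pos: [0.6593, 0.0796, 0.1263]
tool_rot: [-2.113, -2.324, 0.001]
contact_force: [-1.0, -0.2, -0.1]
opening: 0.0451
grip_force: 25.9
```

```bash
python3 d.py .66 .081 .012
```

```text
t 34.85 pos [0.6593 0.0796 0.1263] psi 95.4 tilt -1.0000 open 0.0451 grip 25.9 F [-1.  -0.2 -0.1]
-> [0.66  0.081 0.012] shift cm [ 0.14  0.08 11.43]
```

Request:
{"method": "send_rows", "body": {"rows": [[4, [0.1, 0.1, 3], 0], [4, [0, 0, 3], 0], [4, [0, 0, 2.5], 0], [4, [0, 0, 1.5], 0], [4, [0, 0, 1], 0], [4, [0, 0, 0.3], 0], [4, [0, 0, 0], 0], [4, [0, 0, 0], 0]]}}

```text
t: 35.85
tool_pos: [0.6613, 0.0819, 0.0144]
tool_rot: [2.111, 2.325, 0.002]
contact_force: [-0.5, 0.9, 0.2]
opening: 0.0452
grip_force: 25.9
```

Request:
{"method": "send_rows", "body": {"rows": [[4, [0, 0, 0.2], 0], [4, [0, 0, 0], 0], [4, [0, 0, 0], 0]]}}

```text
t: 36.22
tool_pos: [0.6611, 0.0819, 0.0119]
tool_rot: [2.111, 2.325, 0.001]
contact_force: [0.2, 0.6, 1.9]
opening: 0.0449
grip_force: 26.1
```

Request:
{"method": "send_rows", "body": {"rows": [[5.5, [0, 0, 0], 0], [6.8, [0, 0, 0], 0], [6.8, [0, 0, 0], 0], [6.8, [0, 0, -1], 0], [6.8, [0, 0, -3], 0], [6.8, [0, 0, -4], 0], [6.8, [0, 0, -5], 0], [6.8, [0, 0, -5], 0], [6.8, [0, 0, -5], 0], [6.8, [-3, 0, 0], 0]]}}

```text
t: 37.48
tool_pos: [0.6662, 0.0532, 0.2497]
tool_rot: [2.102, 2.322, 0.013]
contact_force: [0.2, -0.6, -0.4]
opening: 0.0682
grip_force: 0.0
```

Request:
{"method": "send_rows", "body": {"rows": [[6.8, [-5, -1, 0], 0], [6.8, [-5, -1, 0], 0], [6.8, [-5, -1, 0], 0], [6.8, [-5, -1, 0], 0], [6.8, [-5, -1, 0], 0], [6.8, [-4, -1, 0], 0], [6.8, [0, 0, 0], 0], [6.8, [0, 0, 0], 0], [6.8, [0, 0, 0], 0]]}}

```text
t: 38.6
tool_pos: [0.6318, -0.2412, 0.2416]
tool_rot: [2.11, 2.327, 0.0]
contact_force: [0.2, 1.0, -0.3]
opening: 0.0679
grip_force: 0.0
```

```bash
python3 d.py; python3 - <<'E'
from h import *
a=shot('scene','s4')['frame'][130:310,140:380][:,:,::-1]
b=shot('top','t4')['frame'][80:260,110:350][:,:,::-1]
cv2.imwrite('pics/f4.png',cv2.resize(cv2.convertScaleAbs(np.hstack([a,b]),alpha=1.5),None,fx=1.66,fy=1.66,interpolation=cv2.INTER_CUBIC))
E
```

```text
t 38.60 pos [ 0.6318 -0.2412  0.2416] psi 95.6 tilt -1.0000 open 0.0679 grip 0.0 F [ 0.2  1.  -0.3]
```

View pics/f4.png

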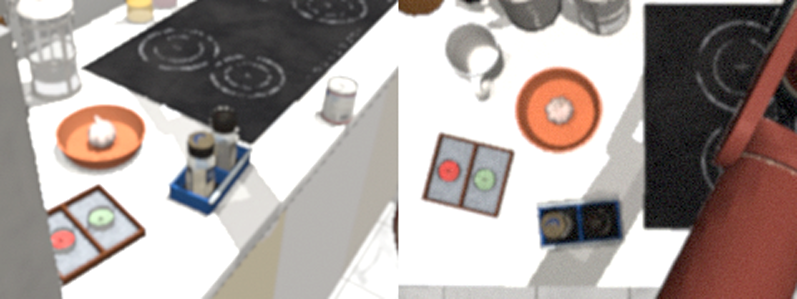

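All five are placed: tealights at (62,240) and (101,217), jars at (200,165) and (224,140), and garlic at (101,132). The tin is still at (340,98), and the gripper is clear, so I'm handing in.

```bash
python3 -c "
from station import ctrl
print(ctrl.finish_job())"
```

```text
the job is handed in; nothing more can be done
None
```

The hob is clear and the job is handed in: a tealight lies flat in each tray bay, a jar stands upright in each rack bay, the garlic is in the dish, and the tin and mug were not touched.

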